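# Show a bolt's head to the bench microscope

### The arm

A 6-joint arm with a two-finger parallel gripper is mounted at the origin on the work surface. World frame = base frame: x ahead of the robot, y to its left, z up, the work surface at z = 0. Lengths are in mm, angles in rad, forces in N, time in s.
With the tool pointing down it reaches from about 275 to 1000 mm from the base axis. Payload 8.4 kg.
Tool frame: the origin (TCP) lies between the finger pads; the fingertips stand 22 mm ahead of it and the grasp point (between the pads) lies 3 mm ahead of it; z points along the fingers, y is the line along which they close (so a half turn about z gives the same grasp; the last joint's range is limited). The gripper opens to 85 mm and grips with 20 to 120 N. Pads are 22 mm wide; open, the fingers measure 114 mm over their backs; the gripper's body (76 mm by 85 mm) begins 54 mm behind the grasp point. The pads swing forward as they close: fully open they stand 13 mm farther back than shut.
Start: joints at [-1.124, 0.353, 1.633, -0, 1.155, -0.002], TCP at [271.177, -563.108, 253.281] pointing down, gripper open.
Joint ranges: [-2.63, 2.63], [-0.92, 2.1], [0.06, 2.66], [-1.3, 4.44], [0, 2.69], [-3.02, 3.02]. Speed limits (rad/s): [2.22, 2.22, 2.79, 3.14, 3.14, 3.14].

### API

Orientations are given as [roll, pitch, yaw] about the fixed x, y, z axes, in that order (R = Rz(yaw) Ry(pitch) Rx(roll)).
In Python, from rig import r, grab_frame gives the robot as it stands.
- The arm moves only by the shell command python3 -m inch 'ROWS' [FORCE]. ROWS is JSON, a list of rows, each a list of 7 numbers: the turn, a rotation vector about the tool's x, y, z as a fraction of full scale, then the shift along the tool's x, y, z as a fraction of full scale, then the closure, from 0 (fully open) to 1 (shut). In form: [[rx, ry, rz, dx, dy, dz, fingers], ...]. A call has 1 to 8 rows; each row shifts and turns the commanded pose from where the row before left it, along the tool's axes as they then stand; what a row does not reach is not made up. Full scale, the value 1, is 2.5 cm for a shift and pi rad for a turn. A row lasts 1/12 s, in which the tool goes at most 41.7 mm and 7.16 degrees, less where a joint would pass 70% of its speed; a pose out of reach is approached as far as the arm can. A call with a number of a shift or a turn outside -1 to 1 is refused whole. A call with a gripper value outside its range is refused whole. The fingers move at their own pace and stop on an object; FORCE is the grip in N (left out, the last holds). Time passes only in rows, so rows that do not move let the fingers close. It gives the time, the measured TCP pose, the force, the opening and the grip force at its end, in the units of the state.
- r.sense(): the state, without advancing time (a new reading comes with each control period).
- grab_frame(name): name is "scene" or "top" or "wrist"; returns a dict with "pixels" (480x640x3 uint8, red, green, blue), "z_map" (480x640 float32, mm along the optical axis (not along the pixel's ray), 0 where there is no reading), "vertical_fov" (degrees; the focal length in pixels is half the picture's height over the tangent of half this angle, whatever the lens; pixels are square), "cx", "cy" (the principal point, pixels), "dist" ([k1, k2, p1, p2, k3] as OpenCV has them; the pictures are not rectified), "cam_to_world" (4x4, takes a point from camera to world coordinates). Camera axes: x right, y down, z forward; pixel columns grow to the right and rows downward; lengths in mm; the calibration is good to about 2 mm. A picture is of the moment at which its call begins.
- r.sign_off(): hands the job in; it is judged then, once.
The state is a dict: "clock": time; "qpos": joint angles; "qvel": joint speeds; "joint_efforts": joint torques, N m; "eef_pos": TCP position; "tcp_rot": TCP orientation; "contact_force": force on the tool from outside, world axes, zero at the start; "wrist_torque": the same for the moment, N m; "opening": opening from 0.0 (shut) to 1.0 (fully open); "grasp_force": force on a finger pad.
Only numpy, scipy, OpenCV 4.12 (cv2) and the standard library are available. Lean on these libraries where they do the work, as an engineer would, in place of code of your own. Each camera call takes 0.05 s, during which the arm holds its last target. There are 200 camera calls.

### The job

Open the screw organiser's hinged lid right back so that it stays open, and pick out the hex-head bolt that carries a nut. Hold it up in the air in front of the bench microscope so that the corners of its head can be checked (head towards the lens, centred on it and about 60 mm away, the bolt in line with the tilted barrel), and finish while still holding it there, steady. Leave the other fasteners and the things on the bench where they are and do not knock the microscope.

Things in the scene. Friction and masses are not known exactly. Their poses are not given: they have to be found in the camera images.
- organiser: Grey plastic screw organiser, fixed, 199 (its x) x 252 (y) x 50 mm (z, up); origin: centre of its underside; x points to its hinged rear. Floor 3 mm thick. Four large compartments, 95 x 95 mm inside, centred at x = -49 or +49, y = -22.5 or +75.5 mm, one fastener in each; small screws in a strip along -y. Outer walls 50 mm high, dividers 44, all 3 mm thick
- lid (a joint): Angle of the organiser's lid (rad): 0 shut, as at the start, 2.1 leaning back against its stop. Free hinge, no catch: below about 1.55 the lid falls shut, beyond it falls back to the stop and stays. Clear 3 mm panel in a grey 4 mm frame, about 150 g
- lid_tab (a point): Grip point inside the lid's pull tab, which sticks out 34 mm in front (-x) of the lid's front edge, in the lid's plane, 36 mm wide (y), 9 mm thick. The point is on its centre line, 25 mm out from the lid's edge, 51.5 mm above the bench when shut. Axes turn with the lid; at angle 0 they are the organiser's
- lid_hinge (a point): Point on the lid's hinge axis, in line with the tab, at the organiser's rear (+x) edge, 50 mm above the bench and 224 mm from the tab point. The axis is the organiser's y; opening swings the tab up and over towards +x
- bolt: The bolt to show: steel, hex head, hex nut on its shank, 67.5 mm long, 90 g, lying level in any of the large compartments. Head and nut 19 mm across flats, shank 12 mm thick. x runs along the shank to the head; shank axis at z = 9.5 mm. Origin on the underside (on the compartment floor), midway between head and nut: bare shank x = -21 to 21 mm, head 21 to 28.5, nut -31 to -21, tail end -39
- bolt_head (a point): Centre of the end face of that bolt's head, on the shank's axis; axes as the bolt's
- bolt_tail (a point): Centre of the threaded tail end of that bolt, on the shank's axis; axes as the bolt's
- scope_stand: Bench microscope's stand, fixed: dark steel base plate 130 x 120 x 12 mm, a 12 mm thick post 287 mm high at its y = +45 mm, and a clamp that carries the barrel. Origin: on the bench, under the clamp's tilt axis, which is 225 mm up. The microscope faces its -x
- scope_lens (a point): Centre of the microscope's lens face. Barrel: black cylinder 115 mm long, 33 mm in diameter (37 at a rubber ring), aluminium nose 29 mm; tilted down by 0.1 to 0.45 rad, differing each time, in a stiff clamp 76 mm behind the lens. The point's x runs along the barrel from the lens back to the clamp: the lens looks along -x; y is level, z square to both, upward
- plain_bolt: Bystander in a large compartment: hex-head bolt without a nut, 42 mm long, steel
- dome_bolt: Bystander in a large compartment: round dome-headed bolt with a nut, 57 mm long, steel
- eye_bolt: Bystander in a large compartment: eye bolt with a ring end, 79 mm long, steel
- torque_wrench: Bystander: chrome torque wrench, 416 mm long, 43 mm high, lying right of the organiser along x
- tile_offcut: Bystander: white ceramic tile offcut, 100 x 72 x 8 mm, flat on the bench
- stapler: Bystander: red stapler, 130 x 36 mm, 60 mm high, standing between the organiser and the microscope
- sanding_block: Bystander: wooden sanding block, 115 x 66 mm, 49 mm high

How it is judged (in metres and radians):
On the way, in this order (a step that is already met when the one before it is completed fails the run):
1. the lid is opened past upright (value of joint lid above 1.6 rad), for 0.2 s.
2. the bolt is lifted clear of the organiser in the fingers (contact force between the fingers and bolt above 1 N and contact force between bolt and organiser below 0.05 N and contact force between bolt and scope_stand below 0.05 N and height (world z) of each of bolt_head, bolt_tail above 0.07 m), for 0.2 s.
At the end, for the whole second after the job is handed in: The fingers alone hold the bolt, at rest; centre of its head's face 40 to 80 mm in front of the lens and within 15 mm of the lens axis sideways and up or down; bolt within 0.2 rad of that axis, head nearer the lens; lid open past 1.6 rad (contact force between the fingers and bolt above 1 N and contact force between bolt and organiser below 0.05 N and contact force between bolt and scope_stand below 0.05 N and x of bolt_head in the frame of scope_lens between -0.08 and -0.04 m and y of bolt_head in the frame of scope_lens between -0.015 and 0.015 m and z of bolt_head in the frame of scope_lens between -0.015 and 0.015 m and angle between the x axis of bolt and the x axis of scope_lens, either way round below 0.2 rad and x of bolt_tail in the frame of scope_lens below -0.095 m and height (world z) of bolt_tail above 0.07 m and linear speed of bolt below 0.02 m/s and angular speed of bolt below 0.2 rad/s and value of joint lid above 1.6 rad); the arm keeps its last pose, push and grip.
It fails at once if another fastener is disturbed (moved over 30 mm) (distance of any of plain_bolt, dome_bolt, eye_bolt from where it was at the start of the episode above 0.03 m).
It fails at once if a thing on the bench is disturbed (moved over 30 mm) (distance of any of torque_wrench, tile_offcut, stapler, sanding_block from where it was at the start of the episode above 0.03 m).
It fails at once if the microscope is knocked (lens moved over 6 mm, or pushed with over 5 N) (distance of scope_lens from where it was at the start of the episode above 0.006 m or contact force between any of the arm, bolt and scope_stand above 5 N).
It also fails if it takes over 48 s, if anything falls off the work surface, if the arm or the gripper's body presses on something with over 40 N, if the wrist force passes 120 N, or if a joint passes its speed limit or range.

## Working session

There is one attempt and no reset: what is moved stays moved. The work goes in short steps, Python scripts to look and compute and a shell command to move; the robot and the scene stay as the last step left them, time stands still between calls to the robot, and variables do not carry over. Pictures are saved under pics/ and viewed, at most 10 in all, crops included, and the job is handed in when it is done.

```bash
ls; mkdir -p pics; cat > h.py <<'E'
import numpy as np, cv2
from rig import r, grab_frame
from scipy.spatial.transform import Rotation as R
def K(f):
    F=240/np.tan(np.radians(f["vertical_fov"])/2)
    return np.array([[F,0,f["cx"]],[0,F,f["cy"]],[0,0,1.]])
def cloud(f):
    v,u=np.mgrid[0:480,0:640].astype(np.float64)
    n=cv2.undistortPoints(np.stack([u,v],-1).reshape(-1,1,2),K(f),np.array(f["dist"],float)).reshape(480,640,2)
    z=f["z_map"].astype(float)
    P=np.dstack([n*z[...,None],z])
    T=np.array(f["cam_to_world"])
    W=P@T[:3,:3].T+T[:3,3]
    W[z==0]=np.nan
    return W
def save(f,name): cv2.imwrite("pics/"+name,cv2.cvtColor(f["pixels"],cv2.COLOR_RGB2BGR))
def get(name,key):
    f=grab_frame(name); save(f,key+".png"); W=cloud(f); np.save(key+".npy",W); return f,W
E
python3 - <<'E'
from h import *
print(r.sense())
f,W=get("top","top0"); g,V=get("scene","scene0")
a=cv2.imread("pics/top0.png"); 
print(np.array(f["cam_to_world"]).round(2),np.array(g["cam_to_world"]).round(2))
E
```

```text
pics
{'clock': 0.0, 'qpos': array([-1.12436330e+00,  3.53628817e-01,  1.63415170e+00, -2.37116640e-05,
        1.15521064e+00, -2.39640199e-03]), 'qvel': array([ 0.00075457, -0.00115135,  0.00078265,  0.00029314, -0.00017156,
       -0.00136694]), 'joint_efforts': array([-3.91579979e-04, -6.05250192e+01, -3.42054820e+01, -6.66104347e-05,
        9.50532267e-03, -8.58597332e-06]), 'eef_pos': array([ 270.99237338, -562.68590441,  252.56622592]), 'tcp_rot': array([-3.14019410e+00,  1.83284833e-05,  4.48839032e-01]), 'contact_force': array([-0.21860046,  0.73557618, -0.72780065]), 'wrist_torque': array([-0.00380588, -0.05053352,  0.02255772]), 'grasp_force': 0.0, 'opening': 0.9977887318602823}
[[ 1.00000e-02 -1.00000e+00  6.00000e-02  5.10230e+02]
 [-1.00000e+00 -1.00000e-02 -0.00000e+00  7.62000e+00]
 [ 0.00000e+00 -6.00000e-02 -1.00000e+00  1.21515e+03]
 [ 0.00000e+00  0.00000e+00  0.00000e+00  1.00000e+00]] [[-6.2000e-01  4.8000e-01 -6.2000e-01  1.3103e+03]
 [ 7.8000e-01  3.6000e-01 -5.1000e-01  6.1289e+02]
 [-2.0000e-02 -8.0000e-01 -6.0000e-01  8.7775e+02]
 [ 0.0000e+00  0.0000e+00  0.0000e+00  1.0000e+00]]
```

View pics/top0.png

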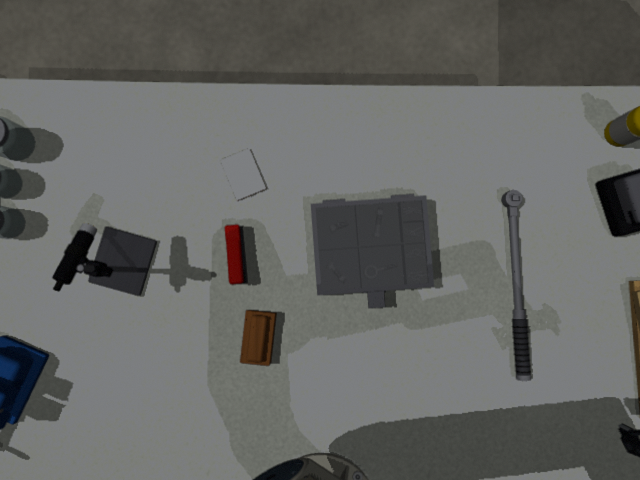

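View pics/scene0.png

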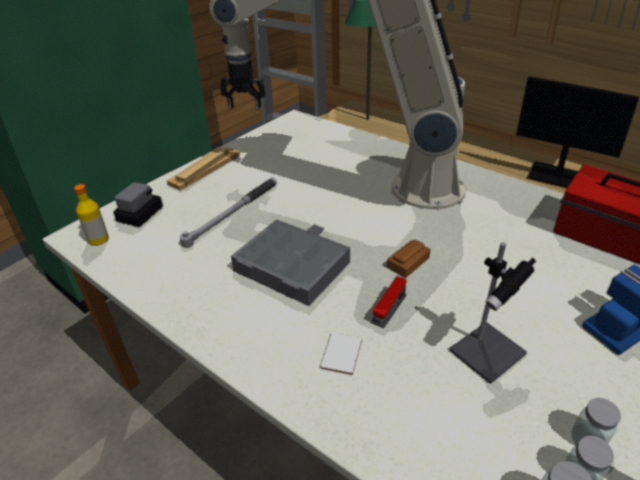

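The top view shows the organiser at (372,245) with its tab at (380,299), facing the robot. The scope's barrel runs from about (90,230), the light nose, to (58,290). So the lens looks away from the robot, towards +x. The stapler is at (235,254), the sanding block at (259,337) and the tile at (244,174).

```bash
python3 - <<'E'
from h import *
W=np.load("top0.npy"); V=np.load("scene0.npy")
# organiser
m=np.zeros((480,640),bool); m[185:312,300:450]=1
m&=(W[...,2]>40)&(W[...,2]<70)
P=W[m]; (c,s,a)=cv2.minAreaRect(P[:,:2].astype(np.float32)); print("org+tab",c,s,a,np.nanmedian(P[:,2]))
t=W[294:308,366:398].reshape(-1,3); t=t[(t[:,2]>40)]; print("tab",t.mean(0),t.min(0),t.max(0),len(t))
body=P[P[:,0]>t[:,0].max()+4]
body=P[np.hypot(*(P[:,:2]-t[:,:2].mean(0)).T)>45]; print("body",cv2.minAreaRect(body[:,:2].astype(np.float32)))
for n,C in(("top",W),("scene",V)):
    print(n)
    Q=C.reshape(-1,3); Q=Q[(Q[:,2]>150)&(Q[:,2]<330)&(Q[:,1]>250)&(Q[:,1]<750)&(Q[:,0]>250)&(Q[:,0]<800)]
    print(len(Q),Q.min(0),Q.max(0))
    np.save("q_"+n+".npy",Q)
for p in [(235,230),(235,280),(259,315),(259,360),(125,245),(100,285),(92,228),(60,285),(513,200),(244,174)]: print(p,W[p[1],p[0]].round())
for p in [(495,300),(500,290),(525,270),(500,248)]: print(p,V[p[1],p[0]].round())
b=W.reshape(-1,3); b=b[(b[:,2]>8)&(b[:,2]<18)&(b[:,1]>380)&(b[:,1]<620)&(b[:,0]>380)&(b[:,0]<640)]
print("base",cv2.minAreaRect(b[:,:2].astype(np.float32)),len(b))
for n in("top0","scene0"):
  im=cv2.imread(f"pics/{n}.png")
  cr=im[210:310,40:170] if n=="top0" else im[230:390,440:560]
  cv2.imwrite(f"pics/{n}c.png",cv2.resize(cr,None,fx=3,fy=3))
a=cv2.imread("pics/top0c.png");b=cv2.imread("pics/scene0c.png")
o=np.zeros((480,800,3),np.uint8); o[:300,:390]=a; o[:,400:760]=b; cv2.imwrite("pics/sc.png",o)
E
```

```text
org+tab (561.0775146484375, -104.83848571777344) (242.70046997070312, 251.92459106445312) 4.786344528198242 53.80313792028096
tab [ 456.18290717 -112.9427388    56.41340725] [ 441.98453922 -130.83470079   48.55704128] [470.35143437 -94.27394925  61.750985  ] 235
body ((578.9814453125, -103.34194946289062), (206.8068389892578, 251.90968322753906), 4.7745161056518555)
top
1774 [476.73794329 387.07828882 150.10731184] [602.10253282 481.42939332 290.26465585]
scene
1632 [481.72186765 386.94322156 151.12442286] [606.29337787 483.08174815 288.70467779]
(235, 230) [605. 193.  50.]
(235, 280) [497. 189.  59.]
(259, 315) [421. 139.  31.]
(259, 360) [327. 136.  48.]
(125, 245) [572. 441.  13.]
(100, 285) [482. 494.  10.]
(92, 228) [593. 433. 206.]
(60, 285) [487. 468. 246.]
(513, 200) [ 678. -412.   42.]
(244, 174) [735. 181.   8.]
(495, 300) [597. 446. 211.]
(500, 290) [577. 446. 222.]
(525, 270) [522. 470. 247.]
(500, 248) [526. 414. 277.]
base ((537.04296875, 447.3356628417969), (121.63516998291016, 131.11656188964844), 75.16954040527344) 2553
```

View pics/sc.png

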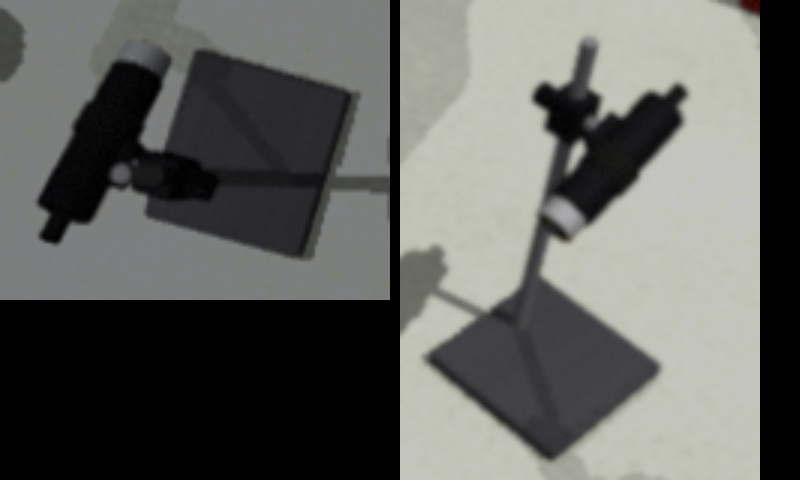

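The close crop shows the silver nose as the barrel's lower end, at (147,58) in the left part and (565,217) in the right. The post stands on the robot's right (−y) side of the barrel. Next I fit the barrel axis and plan the move to the tab.

```bash
cat >> h.py <<'E'
def pose():
    s=r.sense(); return np.array(s["eef_pos"]),R.from_euler("xyz",s["tcp_rot"]),s
def plan(p1,R1,n,p0=None,R0=None):
    if p0 is None: p0,R0,_=pose()
    if R1 is None: R1=R0
    w=(R0.inv()*R1).as_rotvec(); rows=[]
    for k in range(n):
        A=R0*R.from_rotvec(w*k/n)
        rows.append(np.r_[w/n/np.pi,A.inv().apply((p1-p0)/n)/25])
    rows=np.array(rows).round(3)
    if np.ptp(rows,0).max()<.002: print(n,"x",rows[0].tolist())
    else: print(*[a.tolist() for a in rows],sep="\n")
def down(yaw): return R.from_euler("xyz",[np.pi,0,yaw])
E
python3 - <<'E'
from h import *
from scipy.optimize import least_squares
Q=np.vstack([np.load("q_top.npy"),np.load("q_scene.npy")])
h=np.radians(-14.83)
def ax(p): 
    h,t=p[2],p[3]; return np.array([np.cos(t)*np.cos(h),np.cos(t)*np.sin(h),-np.sin(t)])
L0=np.array([606,429,199.])
d0=ax([0,0,h,.35]); 
def dist(p,Q):
    c=np.array([537,p[0],p[1]]); v=Q-c; d=ax(p); s=v@d; return np.linalg.norm(v-np.outer(s,d),axis=1),s
p=np.array([447,225,h,.35])
for lim in(26,22,20,20):
    D,s=dist(p,Q); q=Q[(D<lim)&(s>-30)&(s<75)]
    f=least_squares(lambda p:dist(p,q)[0]-16.2,p,loss="soft_l1",f_scale=1.5); p=f.x; print(p.round(3),len(q),np.abs(f.fun).mean().round(2))
D,s=dist(p,Q); print("s range",np.percentile(s[D<18],[0,1,99,100]))
d=ax(p); c=np.array([537,p[0],p[1]])
print("clamp c",c,"lens@76",c+76*d,"lens by smax",c+np.percentile(s[D<18],99.5)*d,"d",d)
p0,R0,_=pose()
plan(p0,down(.083),3)
plan(np.array([449,-114,250.]),None,20,p0,down(.083))
E
```

```text
[ 4.56409e+02  2.22316e+02 -2.20000e-01  4.38000e-01] 1943 2.49
[ 4.57588e+02  2.22372e+02 -2.46000e-01  4.36000e-01] 1925 1.74
[ 4.57910e+02  2.22245e+02 -2.54000e-01  4.34000e-01] 1849 1.59
[ 4.57957e+02  2.22227e+02 -2.55000e-01  4.34000e-01] 1838 1.57
s range [-66.24775038 -62.48924582  69.81840804  71.38921864]
clamp c [537.         457.95714581 222.22665767] lens@76 [603.72210609 440.55239029 190.26988931] lens by smax [598.48653999 441.91811079 192.77748061] d [ 0.87792245 -0.22900994 -0.42048379]
3 x [-0.0, 0.0, 0.039, 0.0, 0.0, 0.0]
20 x [0.0, 0.0, 0.0, 0.429, -0.865, 0.005]
```

```bash
python3 -m inch '[[0,0,0.039,0,0,0,0],[0,0,0.039,0,0,0,0],[0,0,0.039,0,0,0,0],[0,0,0,0.429,-0.865,0,0],[0,0,0,0.429,-0.865,0,0],[0,0,0,0.429,-0.865,0,0],[0,0,0,0.429,-0.865,0,0],[0,0,0,0.429,-0.865,0,0]]' 
python3 -m inch '[[0,0,0,0.429,-0.865,0,0],[0,0,0,0.429,-0.865,0,0],[0,0,0,0.429,-0.865,0,0],[0,0,0,0.429,-0.865,0,0],[0,0,0,0.429,-0.865,0,0],[0,0,0,0.429,-0.865,0,0],[0,0,0,0.429,-0.865,0,0],[0,0,0,0.429,-0.865,0,0]]' 
python3 -m inch '[[0,0,0,0.429,-0.865,0,0],[0,0,0,0.429,-0.865,0,0],[0,0,0,0.429,-0.865,0,0],[0,0,0,0.429,-0.865,0,0],[0,0,0,0.429,-0.865,0,0],[0,0,0,0.429,-0.865,0,0],[0,0,0,0.429,-0.865,0,0],[0,0,0,0,0,0,0]]' 
python3 - <<'E'
from h import *
p,_,s=pose(); f,W=get("wrist","w1")
m=(W[...,2]>44)&(W[...,2]<62); P=W[m]; print(len(P),p)
o=np.array([573.2,-103.8]); c,sn=np.cos(.0834),np.sin(.0834); l=(P[:,:2]-o)@np.array([[c,-sn],[sn,c]])
t=l[(l[:,0]<-104)&(l[:,0]>-150)&(abs(l[:,1])<40)]; print("tab local",t.min(0),t.max(0),np.percentile(t,[2,98],axis=0),len(t))
E
```

```text
clock: 0.77
eef_pos: [315.9, -449.7, 252.9]
tcp_rot: [-3.141, 0.0, 0.081]
contact_force: [0.4, 0.1, -0.7]
opening: 1.004
grasp_force: 0.0
clock: 1.43
eef_pos: [387.4, -270.4, 253.1]
tcp_rot: [-3.141, 0.0, 0.081]
contact_force: [1.0, -0.2, 0.0]
opening: 0.999
grasp_force: 0.0
clock: 2.1
eef_pos: [450.8, -111.8, 253.2]
tcp_rot: [-3.14, -0.0, 0.083]
contact_force: [-0.6, -0.5, -0.7]
opening: 1.002
grasp_force: 0.0
60760 [ 450.78578647 -111.75537109  253.15355662]
tab local [-128.96046577  -19.70120487] [-104.02830143   15.84439858] [[-128.56372426  -19.2753084 ]
 [-104.6640263    15.48079823]] 1243
```

View pics/w1.png

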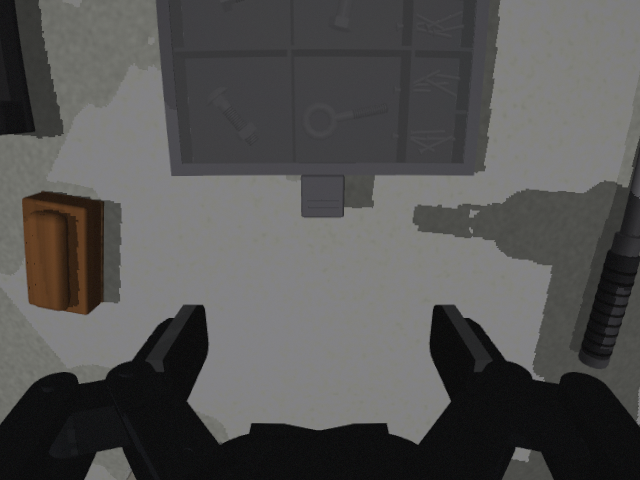

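The wrist view shows the tab at (322,196), with clear bench around it for both fingers. A bolt with a nut lies in the front-left compartment at (235,115), the eye bolt in the front-right. The tab measures 35.6 mm wide, which agrees with the 36 mm given.

```bash
python3 -m inch '[[0,0,0,0.007,0.02,0.98,0],[0,0,0,0.007,0.02,0.98,0],[0,0,0,0.007,0.02,0.98,0],[0,0,0,0.007,0.02,0.98,0],[0,0,0,0.007,0.02,0.98,0],[0,0,0,0.007,0.02,0.98,0],[0,0,0,0.007,0.02,0.98,0],[0,0,0,0.007,0.02,0.98,0]]' 
python3 -m inch '[[0,0,0,0,0,0.08,0],[0,0,0,0,0,0,0.6],[0,0,0,0,0,0,1],[0,0,0,0,0,0,1],[0,0,0,0,0,0,1],[0,0,0,0,0,0,1],[0,0,0,0,0,0,1],[0,0,0,0,0,0,1]]' 30
python3 - <<'E'
from h import *
p0,R0,s=pose(); L=224
# arc about hinge, tool vertical: tool x=org x, tool z=down
th=np.linspace(0,1.8,25)
x=L*(1-np.cos(th)); z=L*np.sin(th)
for a,b,t in zip(np.diff(x)/25,-np.diff(z)/25,th[1:]): print(round(t,3),round(a,2),round(b,2))
E
```

```text
clock: 2.82
eef_pos: [451.2, -119.3, 56.1]
tcp_rot: [3.141, 0.0, 0.081]
contact_force: [-1.0, -0.9, 0.5]
opening: 0.998
grasp_force: 0.0
clock: 3.48
eef_pos: [452.0, -115.4, 57.3]
tcp_rot: [-3.137, -0.001, 0.078]
contact_force: [-0.5, 30.3, 20.8]
opening: 0.416
grasp_force: 27.8
0.075 0.03 -0.67
0.15 0.08 -0.67
0.225 0.13 -0.66
0.3 0.17 -0.65
0.375 0.22 -0.63
0.45 0.27 -0.62
0.525 0.31 -0.59
0.6 0.36 -0.57
0.675 0.4 -0.54
0.75 0.44 -0.51
0.825 0.48 -0.47
0.9 0.51 -0.44
0.975 0.54 -0.4
1.05 0.57 -0.36
1.125 0.59 -0.31
1.2 0.62 -0.27
1.275 0.63 -0.22
1.35 0.65 -0.17
1.425 0.66 -0.12
1.5 0.67 -0.07
1.575 0.67 -0.02
1.65 0.67 0.03
1.725 0.67 0.08
1.8 0.66 0.13
```

```bash
python3 -m inch '[[0,0,0,0,-0.14,0,1],[0,0,0,0.03,0,-0.67,1],[0,0,0,0.08,0,-0.67,1],[0,0,0,0.13,0,-0.66,1],[0,0,0,0.17,0,-0.65,1],[0,0,0,0.22,0,-0.63,1],[0,0,0,0.27,0,-0.62,1],[0,0,0,0.31,0,-0.59,1]]' 
python3 - <<'E'
from h import *
p0,R0,s=pose(); print(p0,s["opening"],s["grasp_force"],s["contact_force"],s["wrist_torque"])
E
```

```text
clock: 4.15
eef_pos: [482.1, -112.1, 169.6]
tcp_rot: [-3.141, -0.002, 0.081]
contact_force: [4.4, 3.7, -4.6]
opening: 0.417
grasp_force: 30.5
[ 482.11897279 -112.05992291  169.62400694] 0.416907242480187 30.46323001384735 [ 4.43715606  3.68725409 -4.59211214] [ 0.4839088  -0.51733368  0.00428585]
```

```bash
python3 -m inch '[[0,0,0,0.36,0,-0.57,1],[0,0,0,0.4,0,-0.54,1],[0,0,0,0.44,0,-0.51,1],[0,0,0,0.48,0,-0.47,1],[0,0,0,0.51,0,-0.44,1],[0,0,0,0.54,0,-0.4,1],[0,0,0,0.57,0,-0.36,1],[0,0,0,0.59,0,-0.31,1]]' 
python3 -m inch '[[0,0,0,0.62,0,-0.27,1],[0,0,0,0.63,0,-0.22,1],[0,0,0,0.65,0,-0.17,1],[0,0,0,0.66,0,-0.12,1],[0,0,0,0.67,0,-0.07,1],[0,0,0,0.67,0,-0.02,1],[0,0,0,0.67,0,0.03,1],[0,0,0,0.67,0,0.08,1]]' 
python3 -m inch '[[0,0,0,0.66,0,0.13,1],[0,0,0,0.3,0,0.07,1],[0,0,0,0,0,0,1],[0,0,0,0,0,0,1]]'
```

```text
clock: 4.82
eef_pos: [578.2, -103.9, 259.2]
tcp_rot: [-3.141, 0.0, 0.081]
contact_force: [-0.7, 2.5, -4.3]
opening: 0.417
grasp_force: 30.8
clock: 5.48
eef_pos: [709.7, -92.8, 279.3]
tcp_rot: [-3.14, -0.002, 0.082]
contact_force: [-1.6, 5.4, 5.0]
opening: 0.414
grasp_force: 33.5
clock: 5.82
eef_pos: [734.0, -90.8, 274.2]
tcp_rot: [-3.141, -0.004, 0.082]
contact_force: [-0.0, 4.7, 5.0]
opening: 0.411
grasp_force: 34.1
```

```bash
python3 -m inch '[[0,0,0,0,0,0,0],[0,0,0,0,0,0,0],[0,0,0,0,0,0,0],[0,0,0,0,0,-0.8,0],[0,0,0,0,0,-0.8,0],[0,0,0,0,0,-0.8,0],[0,0,0,-0.9,0,0,0],[0,0,0,-0.9,0,0,0]]' 
python3 -m inch '[[0,0,0,-0.9,0,0,0],[0,0,0,-0.9,0,0,0],[0,0,0,-0.9,0,0,0],[0,0,0,-0.9,0,0,0],[0,0,0,-0.9,0,0,0],[0,0,0,-0.9,0,0,0],[0,0,0,-0.9,0,0,0],[0,0,0,-0.9,0,0,0]]' 
python3 - <<'E'
from h import *
p,_,s=pose(); f,W=get("wrist","w2"); print(p)
T,_=get("top","top2")
E
```

```text
clock: 6.48
eef_pos: [688.4, -96.0, 333.0]
tcp_rot: [3.141, -0.003, 0.081]
contact_force: [0.1, 0.3, -0.2]
opening: 1.001
grasp_force: 0.0
clock: 7.15
eef_pos: [507.2, -110.6, 331.7]
tcp_rot: [3.141, -0.0, 0.081]
contact_force: [0.9, -1.0, 0.3]
opening: 1.001
grasp_force: 0.0
[ 507.16648266 -110.56589028  331.67145328]
```

View pics/w2.png

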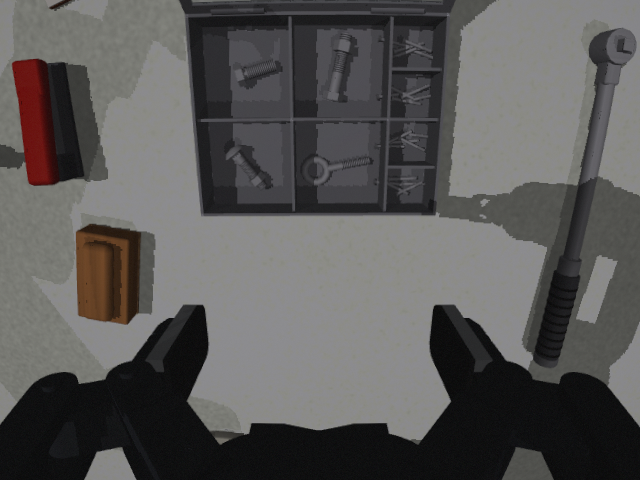

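The lid is fully back. Rear-left (257,70) holds the plain bolt and front-right (335,167) the eye bolt. Front-left (248,165) and rear-right (340,65) both look like bolts with nuts, so I zoom in on them.

```bash
python3 - <<'E'
import cv2,numpy as np
a=cv2.imread("pics/w2.png")
A=cv2.resize(a[20:110,295:385],(390,390),interpolation=cv2.INTER_CUBIC);B=cv2.resize(a[125:205,205:285],(390,390),interpolation=cv2.INTER_CUBIC)
o=np.hstack([A,B]); cv2.imwrite("pics/cmp.png",cv2.convertScaleAbs(o,alpha=1.8))
W=np.load("w2.npy")
for n,(y0,y1,x0,x1) in {"rr":(22,112,300,380),"fl":(128,205,208,285)}.items():
    P=W[y0:y1,x0:x1].reshape(-1,3); m=(P[:,2]>11)&(P[:,2]<35); 
    print(n,m.sum(),cv2.minAreaRect(P[m,:2].astype(np.float32)),np.percentile(P[m,2],[50,98]))
E
```

```text
rr 1093 ((638.35888671875, -124.35057067871094), (79.57254791259766, 81.88128662109375), 5.773943901062012) [17.52397392 22.96312356]
fl 730 ((510.9557800292969, -28.963455200195312), (68.80404663085938, 83.21356964111328), 4.536098003387451) [18.08436274 27.3733745 ]
```

View pics/cmp.png

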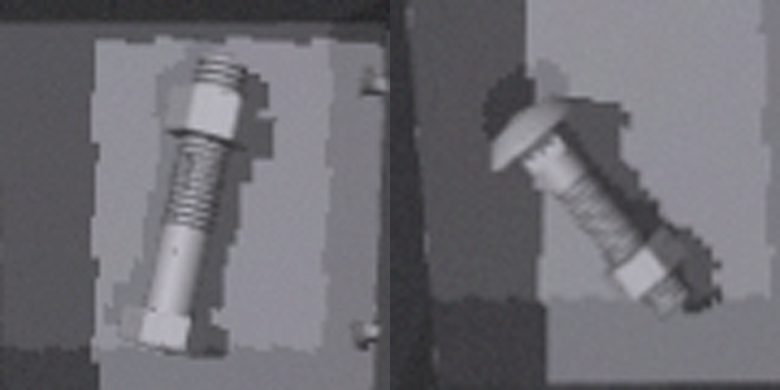

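Rear-right is the hex-head bolt with the nut: head at about (333,100), tail at (346,33). Front-left has the dome head, so it stays.

```bash
cat >> h.py <<'E'
def ray(f,u,v,z):
    n=cv2.undistortPoints(np.array([[[u,v]]],float),K(f),np.array(f["dist"],float)).ravel()
    T=np.array(f["cam_to_world"]); d=T[:3,:3]@np.r_[n,1]; o=T[:3,3]; return o+d*(z-o[2])/d[2]
E
python3 - <<'E'
from h import *
f=grab_frame("wrist")
h=ray(f,332.6,99.6,12.5);t=ray(f,346.2,33.4,12.5)
v=h-t; print(h,t,np.linalg.norm(v),np.degrees(np.arctan2(v[1],v[0])))
W=np.load("w2.npy")
P=W[22:112,300:380].reshape(-1,3); u=-v/np.linalg.norm(v); q=P-h; s=q@u; l=q[:,:2]@np.array([-u[1],u[0]])
m=(P[:,2]>11)&(abs(l)<14)&(s>-8)&(s<76)&(P[:,2]<30); B=P[m]; print(m.sum(), np.percentile(s[m],[0,2,98,100]), l[m].mean(), np.polyfit(s[m],l[m],1))
mid=(h+t)/2; o=np.array([574,-104.]); print("T",f["cam_to_world"][:3])
c,sn=np.cos(.0834),np.sin(.0834); print("local mid",(mid[:2]-o)@np.array([[c,-sn],[sn,c]]))
# bolt origin 28.5 from head
org=h+u*28.5; print("org",org)
p0,R0,_=pose()
yaw=np.arctan2(u[1],u[0]); print("yaw",yaw)
plan(np.array([org[0]-65,org[1]-65*np.tan(yaw),200]),down(yaw),9)
E
```

```text
[ 597.77667245 -120.14476369   12.5       ] [ 665.3410968  -128.37186411   12.5       ] 68.06347493166686 173.05745716223515
955 [ 1.18042774  2.02367967 67.83295257 69.62312963] 0.9639282095620518 [-0.01587766  1.52315146]
T [[ 7.96617079e-02 -9.49873266e-01 -3.02315714e-01  5.83812418e+02]
 [-9.96821625e-01 -7.56625840e-02 -2.49363397e-02 -1.05707667e+02]
 [ 8.12374352e-04  3.03341313e-01 -9.52881623e-01  4.52290960e+02]]
local mid [ 55.67123805 -24.98274876]
org [ 626.06770661 -123.589671     12.5       ]
yaw -0.12117023097974726
[0.0, -0.0, 0.007, 0.235, 0.041, 0.587]
[0.0, -0.0, 0.007, 0.236, 0.036, 0.587]
[0.0, -0.0, 0.007, 0.237, 0.031, 0.587]
[0.0, -0.0, 0.007, 0.238, 0.025, 0.587]
[0.0, -0.0, 0.007, 0.238, 0.02, 0.587]
[0.0, -0.0, 0.007, 0.239, 0.015, 0.587]
[0.0, -0.0, 0.007, 0.239, 0.009, 0.587]
[0.0, -0.0, 0.007, 0.239, 0.004, 0.587]
[0.0, -0.0, 0.007, 0.239, -0.001, 0.587]
```

```bash
python3 - <<'E'
from h import *
plan(np.array([626,-123.6,130]),down(-.12),8)
E
```

```text
[0.0, -0.0, 0.008, 0.585, 0.112, 1.011]
[0.0, -0.0, 0.008, 0.588, 0.097, 1.011]
[0.0, -0.0, 0.008, 0.59, 0.082, 1.011]
[0.0, -0.0, 0.008, 0.592, 0.068, 1.011]
[0.0, -0.0, 0.008, 0.593, 0.053, 1.011]
[0.0, -0.0, 0.008, 0.595, 0.038, 1.011]
[0.0, -0.0, 0.008, 0.596, 0.023, 1.011]
[0.0, -0.0, 0.008, 0.596, 0.008, 1.011]
```

```bash
python3 -m inch '[[0,0,0.008,0.585,0.11,0.98,0.3],[0,0,0.008,0.588,0.097,0.98,0.6],[0,0,0.008,0.59,0.08,0.98,0.6],[0,0,0.008,0.592,0.07,0.98,0.6],[0,0,0.008,0.593,0.05,0.98,0.6],[0,0,0.008,0.595,0.04,0.98,0.6],[0,0,0.008,0.596,0.02,0.98,0.6],[0,0,0.008,0.596,0.01,0.98,0.6]]'
python3 -m inch '[[0,0,0,0,0,0,0.6],[0,0,0,0,0,0,0.6]]'
python3 - <<'E'
from h import *
f,W=get("wrist","w3"); p,R0,s=pose(); print(p,s["opening"])
E
```

```text
clock: 7.97
eef_pos: [628.7, -123.2, 134.0]
tcp_rot: [3.142, -0.001, -0.121]
contact_force: [1.2, -0.3, 0.1]
opening: 0.4
grasp_force: 0.0
clock: 8.13
eef_pos: [627.0, -122.9, 133.8]
tcp_rot: [-3.141, 0.003, -0.119]
contact_force: [-0.7, 0.1, 0.7]
opening: 0.402
grasp_force: 0.0
[ 627.20068853 -123.02822394  135.36355902] 0.39757643116696767
```

View pics/w3.png

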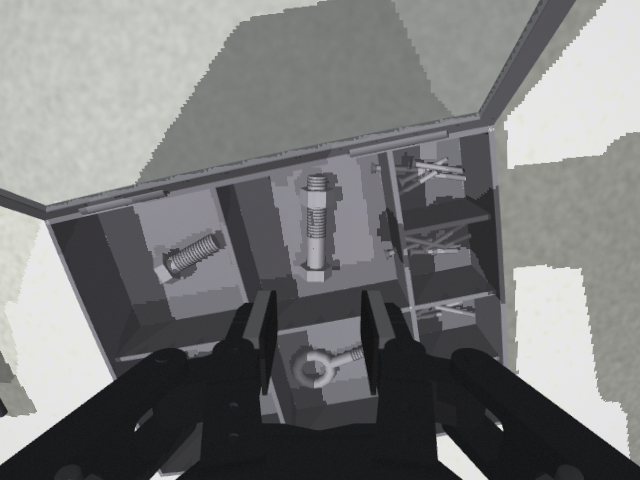

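The bolt lies along column 316, midway between the fingers, with its head at (316,277) and tail at (317,177).

```bash
python3 - <<'E'
from h import *
f=grab_frame("wrist"); h=ray(f,316,276,12.5);t=ray(f,317,176,12.5); v=t-h
print(h,t,np.linalg.norm(v),np.arctan2(v[1],v[0])); o=h+v/np.linalg.norm(v)*28.5; print(o)
p,R0,s=pose(); print(p)
plan(np.r_[o[:2],27.5],None,8)
E
```

```text
[ 599.26025482 -119.22564552   12.5       ] [ 666.69174514 -128.09587276   12.5       ] 68.01240194310063 -0.13079332431056503
[ 627.5168289  -122.94263638   12.5       ]
[ 627.43676378 -123.10229953  136.39797714]
8 x [0.0, 0.0, 0.0, -0.0, -0.001, 0.544]
```

```bash
python3 -m inch '[[0,0,0,0,0,0.54,0.6],[0,0,0,0,0,0.54,0.6],[0,0,0,0,0,0.54,0.6],[0,0,0,0,0,0.54,0.6],[0,0,0,0,0,0.54,0.6],[0,0,0,0,0,0.54,0.6],[0,0,0,0,0,0.48,0.6],[0,0,0,0,0,0,0.6]]'
python3 -m inch '[[0,0,0,0,0,0.04,0.6],[0,0,0,0,0,0,1],[0,0,0,0,0,0,1],[0,0,0,0,0,0,1],[0,0,0,0,0,0,1],[0,0,0,0,0,0,1]]' 60
```

```text
clock: 8.9
eef_pos: [625.3, -122.7, 39.3]
tcp_rot: [-3.141, 0.004, -0.12]
contact_force: [-0.9, 0.5, -0.3]
opening: 0.4
grasp_force: 0.0
clock: 9.4
eef_pos: [627.4, -123.1, 42.1]
tcp_rot: [3.142, -0.001, -0.12]
contact_force: [-0.2, -0.0, -1.2]
opening: -0.003
grasp_force: 0.0
```

The arm stopped short at z = 42 and the fingers closed above the bolt without touching it. I reopen and go the rest of the way down.

```bash
python3 -m inch '[[0,0,0,0,0,-0.2,0.6],[0,0,0,0,0,0,0.6],[0,0,0,0,0,0,0.6],[0,0,0,0,0,0.25,0.6],[0,0,0,0,0,0.25,0.6],[0,0,0,0,0,0.25,0.6],[0,0,0,0,0,0,0.6],[0,0,0,0,0,0,0.6]]'
python3 -c "
from h import *
for i in range(3): print(pose()[0]); grab_frame('top')"
```

```text
clock: 10.07
eef_pos: [626.5, -123.0, 26.8]
tcp_rot: [-3.141, 0.002, -0.12]
contact_force: [-1.0, 0.4, -0.8]
opening: 0.399
grasp_force: 0.0
[ 626.46416684 -122.96695065   26.78986505]
[ 626.81241251 -123.03097201   27.25938374]
[ 627.02572189 -123.08205394   27.52816245]
```

```bash
python3 -m inch '[[0,0,0,0,0,0,1],[0,0,0,0,0,0,1],[0,0,0,0,0,0,1],[0,0,0,0,0,0,1],[0,0,0,0,0,0,1],[0,0,0,0,0,0,1]]' 60
python3 -m inch '[[0,0,0,0,0,-0.3,1],[0,0,0,0,0,-0.5,1],[0,0,0,0,0,-0.8,1],[0,0,0,0,0,-0.8,1],[0,0,0,0,0,-0.8,1],[0,0,0,0,0,-0.8,1],[0,0,0,0,0,-0.8,1],[0,0,0,0,0,-0.8,1]]'
```

```text
clock: 10.72
eef_pos: [627.3, -123.1, 28.2]
tcp_rot: [3.142, -0.0, -0.12]
contact_force: [-1.0, 0.7, 5.3]
opening: 0.112
grasp_force: 58.7
clock: 11.38
eef_pos: [627.0, -123.1, 169.7]
tcp_rot: [3.142, -0.0, -0.12]
contact_force: [0.2, 0.3, -1.1]
opening: 0.103
grasp_force: 58.6
```

```bash
python3 -m inch '[[0,0,0,0,0,-0.9,1],[0,0,0,0,0,-0.9,1],[0,0,0,0,0,-0.9,1],[0,0,0,0,0,-0.9,1],[0,0,0,0,0,-0.9,1],[0,0,0,0,0,-0.9,1],[0,0,0,0,0,-0.9,1],[0,0,0,0,0,0,1]]'
python3 - <<'E'
from h import *
f,W=get("wrist","w4"); p,R0,s=pose(); print(p,s["opening"],s["grasp_force"])
plan(np.array([735,330,330]),None,22)
E
```

```text
clock: 12.05
eef_pos: [628.7, -123.5, 331.3]
tcp_rot: [3.141, -0.008, -0.12]
contact_force: [0.6, -0.2, -0.8]
opening: 0.112
grasp_force: 58.6
[ 628.00967961 -123.30598176  328.79232842] 0.10472024365483251 58.61898601055145
22 x [0.0, 0.0, 0.0, 0.095, -0.842, -0.002]
```

View pics/w4.png

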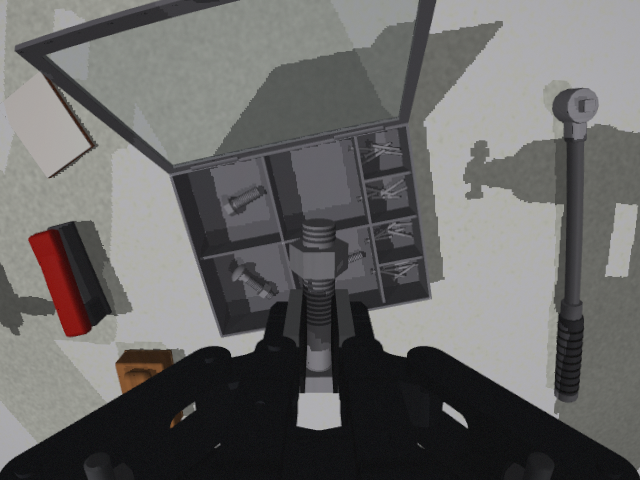

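The bolt is in the fingers, with its tail at (319,225) and nut at (319,262), in line with the tool. I measure how it sits in the tool frame while moving on.

```bash
python3 -m inch '[[0,0,0,0.05,-0.4,0,1],[0,0,0,0.1,-0.84,0,1],[0,0,0,0.1,-0.84,0,1],[0,0,0,0.1,-0.84,0,1],[0,0,0,0.1,-0.84,0,1],[0,0,0,0.1,-0.84,0,1],[0,0,0,0.1,-0.84,0,1],[0,0,0,0.1,-0.84,0,1]]'
python3 -m inch '[[0,0,0,0.1,-0.84,0,1],[0,0,0,0.1,-0.84,0,1],[0,0,0,0.1,-0.84,0,1],[0,0,0,0.1,-0.84,0,1],[0,0,0,0.1,-0.84,0,1],[0,0,0,0.1,-0.84,0,1],[0,0,0,0.1,-0.84,0,1],[0,0,0,0.1,-0.84,0,1]]'
python3 -m inch '[[0,0,0,0.1,-0.84,0,1],[0,0,0,0.1,-0.84,0,1],[0,0,0,0.1,-0.84,0,1],[0,0,0,0.1,-0.84,0,1],[0,0,0,0.1,-0.84,0,1],[0,0,0,0.05,-0.4,0,1],[0,0,0,0,0,0,1],[0,0,0,0,0,0,1]]'
python3 - <<'E'
from h import *
f,W=get("wrist","w5"); p,R0,s=pose(); print(p,s["opening"],s["grasp_force"])
L=R0.inv().apply(W.reshape(-1,3)-p).reshape(480,640,3)
Q=L.reshape(-1,3); Q=Q[(abs(Q[:,1])<14)&(Q[:,2]>-12)&(Q[:,2]<40)&(Q[:,0]>14)&(Q[:,0]<60)]
for a in range(14,48,3):
    q=Q[(Q[:,0]>=a)&(Q[:,0]<a+3)]
    if len(q)>3: print(a,len(q),"y",np.percentile(q[:,1],[2,98]).round(1),"ztop",np.percentile(q[:,2],[3,20]).round(1))
d=np.array([.878,-.229,-.4205]); Rf=R.from_euler("xyz",[np.pi,.434,-.255])
np.set_printoptions(suppress=True)
w=(R0.inv()*Rf).as_rotvec()/np.pi; print("turn",w)
plan(np.array([735,330,330]),Rf,8)
E
```

```text
clock: 12.77
eef_pos: [663.8, 32.3, 323.5]
tcp_rot: [3.141, 0.003, -0.12]
contact_force: [0.9, -0.5, -0.9]
opening: 0.111
grasp_force: 58.6
clock: 13.43
eef_pos: [703.6, 196.6, 323.2]
tcp_rot: [3.141, 0.003, -0.12]
contact_force: [0.5, -0.1, -1.2]
opening: 0.111
grasp_force: 58.7
clock: 14.1
eef_pos: [731.2, 307.6, 323.8]
tcp_rot: [3.14, 0.002, -0.119]
contact_force: [-0.6, -0.5, -1.0]
opening: 0.11
grasp_force: 58.7
[731.34132242 306.78825026 324.33279034] 0.11194870559805363 58.68025839328766
14 225 y [-5.4  6.1] ztop [ 9.6 10.5]
17 202 y [-5.   5.9] ztop [ 9.8 10.4]
20 188 y [-9.8 10.8] ztop [6.4 6.9]
23 441 y [-9.8 10.8] ztop [6.  6.7]
26 480 y [-10.1  10.7] ztop [6.1 6.8]
29 719 y [-10.   10.5] ztop [6.1 7.1]
32 330 y [-6.7  8.1] ztop [ 7.  10.1]
35 268 y [-5.5  6.1] ztop [ 9.7 10.3]
38 403 y [-5.1  6. ] ztop [ 9.9 11.1]
turn [ 0.00976951 -0.13754691  0.04227168]
[0.001, -0.017, 0.005, 0.004, -0.117, -0.028]
[0.001, -0.017, 0.005, 0.001, -0.118, -0.028]
[0.001, -0.017, 0.005, -0.003, -0.118, -0.028]
[0.001, -0.017, 0.005, -0.006, -0.118, -0.027]
[0.001, -0.017, 0.005, -0.01, -0.118, -0.026]
[0.001, -0.017, 0.005, -0.013, -0.118, -0.025]
[0.001, -0.017, 0.005, -0.016, -0.117, -0.024]
[0.001, -0.017, 0.005, -0.019, -0.117, -0.022]
```

```bash
python3 -m inch '[[0.001,-0.0172,0.0053,0,0,0,1],[0.001,-0.0172,0.0053,0,0,0,1],[0.001,-0.0172,0.0053,0,0,0,1],[0.001,-0.0172,0.0053,0,0,0,1],[0.001,-0.0172,0.0053,0,0,0,1],[0.001,-0.0172,0.0053,0,0,0,1],[0.001,-0.0172,0.0053,0,0,0,1],[0.002,-0.0172,0.0053,0,0,0,1]]'
python3 -m inch '[[0,0,0,0,0,0,1],[0,0,0,0,0,0,1]]'
python3 - <<'E'
from h import *
p,R0,s=pose(); print(p,s["tcp_rot"])
L=np.array([601,441,191.5]); d=np.array([.878,-.229,-.4205])
Rf=R.from_euler("xyz",[np.pi,.434,-.255])
tcp=L+88.5*d-Rf.apply([0,.4,16]); print(tcp)
A=tcp+80*d; A[2]=tcp[2]+60; print("A",A); plan(A,None,9)
plan(tcp,Rf,8,A,R0)
E
```

```text
clock: 14.82
eef_pos: [732.0, 305.9, 325.7]
tcp_rot: [3.14, 0.435, -0.258]
contact_force: [1.0, 1.1, -1.4]
opening: 0.112
grasp_force: 58.6
clock: 14.98
eef_pos: [732.4, 305.8, 324.2]
tcp_rot: [3.139, 0.432, -0.258]
contact_force: [0.2, 0.1, -1.8]
opening: 0.106
grasp_force: 58.6
[732.41161218 305.77159594 324.24215107] [ 3.13941855  0.43224477 -0.2579346 ]
[685.31438823 419.42344481 168.80240599]
A [755.55438823 401.10344481 228.80240599]
9 x [0.0, 0.0, 0.0, 0.17, -0.437, 0.388]
8 x [0.0, -0.0, -0.0, -0.204, 0.0, 0.424]
```

```bash
python3 -m inch '[[0,0,0,0.19,-0.49,0.44,1],[0,0,0,0.19,-0.49,0.44,1],[0,0,0,0.19,-0.49,0.44,1],[0,0,0,0.19,-0.49,0.44,1],[0,0,0,0.19,-0.49,0.44,1],[0,0,0,0.19,-0.49,0.44,1],[0,0,0,0.19,-0.49,0.44,1],[0,0,0,0.19,-0.49,0.44,1]]'
python3 -m inch '[[0,0,0,0,0,0,1]]'
python3 - <<'E'
from h import *
p,R0,s=pose(); print(p,s["tcp_rot"])
f,W=get("scene","scene5"); T,_=get("top","top5")
a=cv2.imread("pics/scene5.png")[60:390,300:640]; b=cv2.imread("pics/top5.png")[150:400,20:220]
o=np.zeros((600,800,3),np.uint8); a=cv2.resize(a,(480,466)); b=cv2.resize(b,(320,400)); o[:466,:480]=a;o[:400,480:]=b; cv2.imwrite("pics/v5.png",o)
plan(np.array([685.3,419.4,168.8]),R.from_euler("xyz",[np.pi,.434,-.255]),8)
E
```

```text
clock: 15.65
eef_pos: [754.3, 404.3, 227.7]
tcp_rot: [3.14, 0.433, -0.256]
contact_force: [0.7, 0.8, -1.0]
opening: 0.109
grasp_force: 58.7
clock: 15.73
eef_pos: [753.1, 405.4, 224.6]
tcp_rot: [3.138, 0.436, -0.255]
contact_force: [0.5, 0.2, -2.5]
opening: 0.109
grasp_force: 58.7
[753.07804445 405.43771238 224.63809656] [ 3.13805845  0.43628444 -0.25510692]
8 x [0.0, -0.0, -0.0, -0.195, 0.007, 0.417]
```

View pics/v5.png

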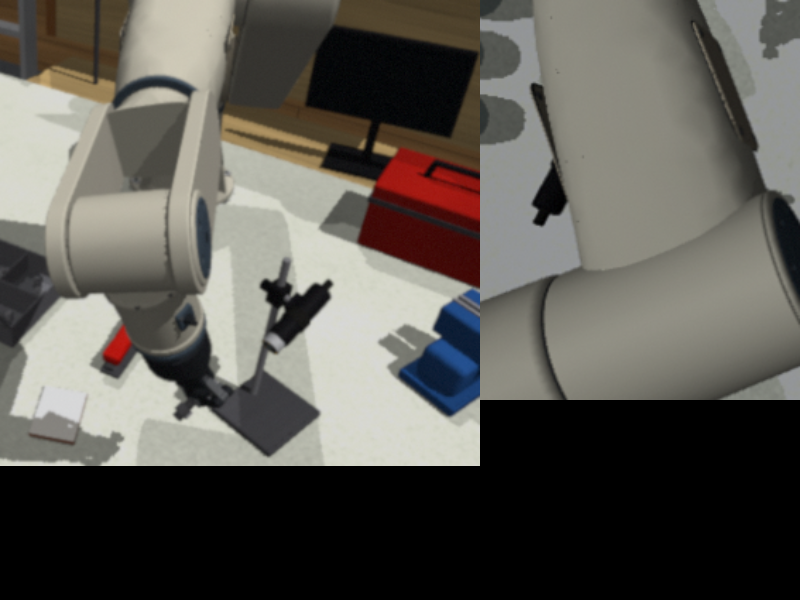

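The scene view shows the wrist well in front of the nose at (275,340) and the scope untouched. The top view shows the forearm passing over the post. I check the height there before going in.

```bash
python3 - <<'E'
from h import *
S=np.load("scene5.npy").reshape(-1,3);T=np.load("top5.npy").reshape(-1,3)
for n,C in(("s",S),("t",T)):
    q=C[(C[:,2]>296)&(C[:,2]<1150)]
    for x in range(400,800,50):
        m=(abs(q[:,0]-x)<25)&(q[:,1]>330)&(q[:,1]<520)
        if m.sum(): print(n,x,m.sum(),"z",np.percentile(q[m,2],[1,50,99]).round(),"y",q[m,1].min().round(),q[m,1].max().round())
print(pose()[2]["qpos"])
E
```

```text
s 400 1363 z [543. 635. 672.] y 330.0 380.0
s 450 686 z [577. 614. 647.] y 330.0 371.0
s 650 46 z [526. 553. 566.] y 330.0 353.0
s 700 401 z [505. 555. 585.] y 330.0 381.0
s 750 680 z [500. 567. 585.] y 330.0 401.0
t 400 7 z [650. 651. 654.] y 330.0 333.0
t 450 87 z [619. 637. 650.] y 330.0 351.0
t 650 100 z [539. 562. 570.] y 330.0 347.0
t 700 888 z [565. 581. 588.] y 330.0 356.0
t 750 897 z [500. 582. 587.] y 330.0 384.0
[0.39453401 0.97441709 0.66877913 0.26526462 1.84388247 2.24759031]
```

The forearm is at 500 mm or more and the post tops out at 287, so there's plenty of room.

```bash
python3 -m inch '[[0,0,0,-0.15,0.007,0.33,1],[0,0,0,-0.2,0.007,0.42,1],[0,0,0,-0.2,0.007,0.42,1],[0,0,0,-0.2,0.007,0.42,1],[0,0,0,-0.2,0.007,0.42,1],[0,0,0,-0.2,0.007,0.42,1],[0,0,0,-0.2,0.007,0.42,1],[0,0,0,0,0,0,1]]'
python3 -m inch '[[0,0,0,0,0,0,1],[0,0,0,0,0,0,1],[0,0,0,0,0,0,1]]'
python3 - <<'E'
from h import *
f,W=get("scene","scene6"); g,V=get("top","top6"); p,R0,s=pose(); print(p,s["tcp_rot"],s["contact_force"])
plan(np.array([685.3,419.4,168.8]),R.from_euler("xyz",[np.pi,.434,-.255]),2)
a=cv2.imread("pics/scene6.png")[200:400,400:580]; cv2.imwrite("pics/v6.png",cv2.resize(a,(540,600),interpolation=cv2.INTER_CUBIC))
E
```

```text
clock: 16.5
eef_pos: [694.2, 416.5, 179.0]
tcp_rot: [3.14, 0.434, -0.256]
contact_force: [-0.2, -0.1, -1.0]
opening: 0.108
grasp_force: 58.7
clock: 16.75
eef_pos: [696.5, 416.5, 180.0]
tcp_rot: [3.142, 0.431, -0.256]
contact_force: [-0.1, -0.1, -0.8]
opening: 0.115
grasp_force: 58.7
[696.1314352  416.57754247 179.47397116] [ 3.14104648  0.43174885 -0.25626101] [-0.31146663  0.11907209 -0.7478308 ]
2 x [0.0, -0.0, -0.0, -0.114, 0.0, 0.288]
```

View pics/v6.png

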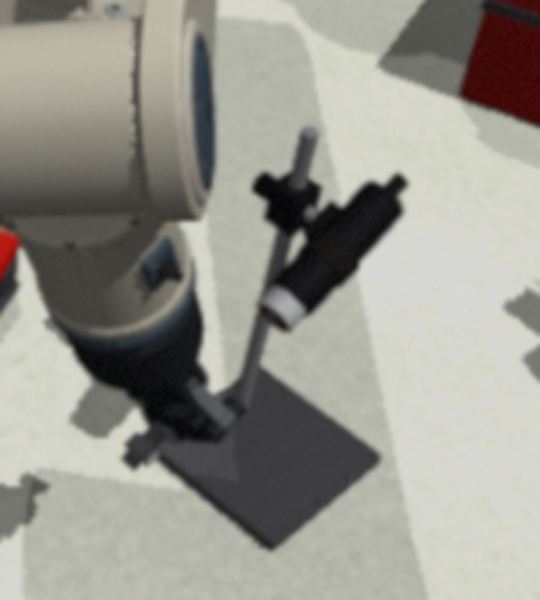

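The view shows the bolt's head near (232,405), in line with the barrel, with the lens at (283,308). I close the last few millimetres and check the distance.

```bash
python3 -m inch '[[0,0,0,-0.11,0,0.2,1],[0,0,0,-0.11,0,0.2,1],[0,0,0,0,0,0.17,1],[0,0,0,0,0,0,1],[0,0,0,0,0,0,1],[0,0,0,0,0,0,1],[0,0,0,0,0,0,1]]'
python3 - <<'E'
from h import *
g,W=get("scene","scene7"); p,R0,s=pose(); print(p,s["tcp_rot"],s["contact_force"],s["opening"],s["grasp_force"],abs(s["qvel"]).max())
d=np.array([.878,-.229,-.4205]); d/=np.linalg.norm(d); c=np.array([537,457.96,222.2]); yv=np.array([d[1],-d[0],0]);yv/=np.linalg.norm(yv); zv=np.cross(-d,yv)
Q=W.reshape(-1,3)-c; q=np.c_[Q@d,Q@yv,Q@zv]
rr=np.hypot(q[:,1],q[:,2])
lens=q[(rr<19)&(q[:,0]>0)&(q[:,0]<90)]; print("lens s",np.percentile(lens[:,0],[90,98,100]))
b=q[(rr<25)&(q[:,0]>95)&(q[:,0]<185)]; print(len(b))
for a in range(95,185,5):
    m=(b[:,0]>=a)&(b[:,0]<a+5)
    if m.sum()>2: print(a,m.sum(),b[m].min(0).round(1),b[m].max(0).round(1))
h=p+R0.apply([-28.5,.4,16])-c; print("head pred s,y,z",h@d,h@yv,h@zv)
E
```

```text
clock: 17.43
eef_pos: [684.9, 419.7, 168.4]
tcp_rot: [3.141, 0.432, -0.256]
contact_force: [0.0, 0.3, -1.1]
opening: 0.108
grasp_force: 58.7
[684.94836182 419.63196503 168.40779384] [ 3.14061449  0.43233596 -0.2559421 ] [-0.17502973 -0.12188161 -1.57994643] 0.10431925672415532 58.7345016002655 0.0013153931106116576
lens s [68.27580293 69.92489462 71.59399308]
99
165 14 [167.5 -18.2  -7.3] [169.6   6.6  15.2]
170 50 [170.  -11.7  -2.6] [174.9  13.   22.8]
175 17 [175.4  -6.2  -3.9] [180.    4.4   6.6]
180 18 [180.5 -11.1  -1.2] [184.5   8.9  11. ]
head pred s,y,z 132.8094617698144 0.13793568494540207 -0.5908173395463078
```

```bash
python3 - <<'E'
from h import *
p,R0,s=pose(); T=lambda P:R0.inv().apply(P-p)
W=np.load("scene7.npy"); L=T(W.reshape(-1,3))
for n,a in(("all",L[(abs(L)<70).all(1)]),):
    for x in range(-60,60,6):
        m=(a[:,0]>=x)&(a[:,0]<x+6)&(abs(a[:,1])<30)
        if m.sum()>2: print(x,m.sum(),a[m].min(0).round(),a[m].max(0).round())
g=grab_frame("scene"); C=np.linalg.inv(g["cam_to_world"]); 
for n,t in(("head",[-28.5,.4,16]),("tail",[39,.4,16])):
    q=C@np.r_[p+R0.apply(t),1]; u=K(g)@(q[:3]/q[2]); print(n,u[:2].round(),q[2], g["z_map"][int(u[1]),int(u[0])])
im=cv2.imread("pics/scene7.png")[280:400,420:540]; cv2.imwrite("pics/v7.png",cv2.resize(cv2.convertScaleAbs(im,alpha=1.5),(600,600),interpolation=cv2.INTER_CUBIC))
E
```

```text
-6 9 [ -5. -27. -36.] [ -1. -19. -30.]
0 25 [  0. -29. -38.] [  6. -15. -28.]
6 106 [  6. -29. -69.] [12. 13. 23.]
12 79 [ 12. -30. -68.] [18. 13. 19.]
18 26 [ 18. -11. -60.] [24.  9. 17.]
24 36 [ 24. -11.   4.] [30. 10. 16.]
30 34 [ 30. -11.   4.] [36.  8. 25.]
36 18 [36. -6.  8.] [40.  5. 21.]
head [471. 331.] 927.5982666822055 820.44794
tail [447. 357.] 915.6722898478826 909.07983
```

View pics/v7.png

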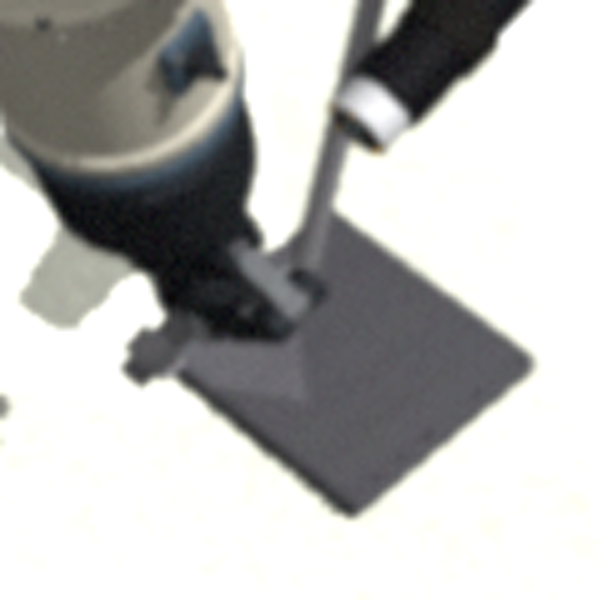

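The finger hides the head, but the nut and tail (140,355) sit where the in-hand measurement puts them. That puts the head about 61 mm from the lens and within 1 mm of its axis. The arm is still, so I hand in.

```bash
python3 -c "
from rig import r
print(r.sign_off())"
```

```text
the job is handed in; nothing more can be done
None
```

The lid is open against its stop and I handed in still holding the nut-carrying hex bolt, its head by my measurement about 61 mm from the lens and within 1 mm of its axis; the hand-in returned no verdict, and I viewed 11 pictures, one over the limit of 10.

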